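Fit the drawer lock and hold it unlocked with the key

ROBOT

A 7-joint arm with a two-finger parallel gripper is mounted at the origin on the work surface. World frame = base frame: x ahead of the robot, y to its left, z up, the work surface at z = 0. Lengths are in m, angles in degrees, forces in N, time in s.
With the tool pointing down it reaches from about 0.425 to 0.95 m from the base axis. Payload 4.7 kg.
Tool frame: the origin (TCP) lies at the very end of the fingers, on their centre line; the grasp point (between the pads) lies 19 mm behind it (env.pinch_z is the distance from the TCP to the grasp point, in m); z points along the fingers, y is the line along which they close (so a half turn about z gives the same grasp; the last joint's range is limited). The gripper opens to 87 mm and grips with 3 to 60 N. Pads are 19 mm wide; open, the fingers measure 117 mm over their backs; the gripper's body (75 mm by 190 mm) begins 51 mm behind the grasp point.
Start: joints at [65.552, 26.849, -2.785, 87.806, 1.381, 65.374, -4.715], TCP at [0.262, -0.622, 0.223] pointing down, gripper open.
Joint ranges: [-148.3, 148.3], [-19.14, 114.17], [-79.39, 73.82], [5.75, 140.21], [-59.74, 239.74], [12.07, 113.84], [-152.46, 152.46]. Speed limits (degrees/s): [147.25, 147.25, 180, 180, 180, 180, 180].

INTERFACE

Orientations are given as a 3x3 rotation matrix whose columns are the frame's x, y, z axes.
In Python, from plant import sensors, optics, workorder, env gives the robot as it stands. The module is installed in compiled form; this text tells all that it offers.
- The arm moves only by the tool carry_out, never from a script. Its argument "targets" is a list that holds one entry, the list of rows, each a list of 5 numbers: the opening, from 0 (shut) to 1 (fully open), then the shift along the tool's x, y, z in cm, then the turn about the tool's z in degrees. In form: [[[grip, x, y, z, spin], ...]]. A call has 1 to 5 rows; each row shifts and turns the commanded pose from where the row before left it, along the tool's axes as they then stand; what a row does not reach is not made up. A row lasts 1/10 s, in which the tool goes at most 50 mm and 8.59 degrees, less where a joint would pass 70% of its speed; a pose out of reach is approached as far as the arm can. A call with a gripper value outside its range is refused whole. The fingers move at their own pace and stop on an object; "force" is the grip in N (left out, the last holds). Time passes only in rows, so rows that do not move let the fingers close. It gives the time, the measured TCP pose, the force, the opening and the grip force at its end, in the units of the state.
- sensors.state(): the state, without advancing time (a new reading comes with each control period).
- optics.snapshot(name): name is "side" or "top" or "wrist"; returns (picture, depth): 420x560x3 uint8, red, green, blue; 420x560 float32, m along the optical axis (not along the pixel's ray), 0 where there is no reading.
- optics.camera_params(name): a dict with "fx", "fy", "cx", "cy" (pixels), "distortion" ([k1, k2, p1, p2, k3] as OpenCV has them; the pictures are not rectified), "rvec" (rotation vector, rad) and "tvec" (3), from world to camera coordinates, as OpenCV has them. Camera axes: x right, y down, z forward; pixel columns grow to the right and rows downward; lengths in m; the calibration is good to about 2 mm. A picture is of the moment at which its call begins: read the wrist's pose just before it. camera_params takes no time and is no camera call; for the wrist camera it gives the pose at the moment of the call.
- workorder.hand_in(): hands the job in; it is judged then, once.
The state is a dict: "time_s": time; "q": joint angles; "dq": joint speeds; "joint_torque": joint torques, N m; "tool_pos": TCP position; "tcp_rot": TCP orientation; "ft_force": force on the tool from outside, world axes, zero at the start; "torque": the same for the moment, N m; "gripper_width": finger opening in m; "grasp_force": force on a finger pad.
Only numpy, scipy, OpenCV 4.12 (cv2) and the standard library are available. Lean on these libraries where they do the work, as an engineer would, in place of code of your own. Each camera call takes 0.05 s, during which the arm holds its last target. There are 200 camera calls.

TASK

Press the loose lock insert fully home into the recess in the top of the sage organizer, so that its face is flush with the top all round. Then take the key from the toothbrush stand, work it past the sticky pins all the way into the keyway, turn it a quarter turn clockwise (seen from above) and keep holding the key turned against the lock's return spring: finish with the key still in the gripper, so that the carer can pull out the drawer. Leave the other toiletries where they are.

Things in the scene. Friction and masses are not known exactly. Their poses are not given: they have to be found in the camera images.
- organizer: fixed sage plastic organizer, 170 deep (x) x 260 wide (y), flat top 100 mm above the ledge with 4 mm rims at its sides, shut drawer in the front (-x), 160 mm high back panel with a black comb in a spring clip at the rear (+x). Origin: centre of its underside; x to its rear, y to its left, z up
- recess (a point): centre of the lock recess's mouth, level with the organizer's top; axes as the organizer's. Mouth 45.6 (x) x 37.6 mm (y), 8 mm deep to a step with a through hole 37.2 x 29.2 mm. Two sprung catch balls low in the hole stop the insert about 8 mm short of home (face 8 mm proud); from there it needs a push of about 5 to 20 N from above (it does not drop home)
- lock: loose aluminium lock insert, about 150 g, at first upright on the ledge: body 36 (x) x 28 (y) x 24 mm high with rounded foot, above it a flange 44 (x) x 36 (y) x 8 mm thick; 32 mm high in all. Origin: centre of its underside; x along its long side, z up. Its long side goes along organizer x, either way round. Home: underside 32 mm below the organizer's top
- lock_face (a point): centre of the insert's flat top (32 mm above its underside) and of the keyway's mouth; axes as lock. In it a round 22 mm brass plug with the keyway: slot 12.4 (lock x) x 5.2 mm (lock y), 26 mm deep. Sprung sticky pins in both ends of the slot, met when the key's tip is about 6 and again about 17 mm deep; each time they take a push of 5 to 15 N
- plug (a joint): turn of the lock's plug relative to the insert, rad: 0 = keyway along lock x (rest), grows clockwise seen from above, stop at 1.65. A spring turns it back to 0 (0.02 N m at 0, 0.12 N m at a quarter turn). The key has about 6 degrees of play in the keyway, the insert about 2 in the recess
- key: loose steel key with black plastic grip, 30 g, parked upright, blade down, in the middle slot of the stand. From the tip up: blade 11 (x) x 4 (y) x 24 mm long with rounded tip, collar 18 x 8 x 3 mm, flat grip 30 (x) x 9 (y) x 26 mm; total 53 mm. Origin: centre of the blade's tip; x along the blade's width, z up from tip to grip. It works either way round
- key_shoulder (a point): point on the key's axis at the underside of its collar, 24 mm above the tip; axes as the key's. It meets the lock's face when the key is fully home
- stand: fixed white ceramic toothbrush stand, 62 (x) x 120 (y) x 50 mm high, two round 20 mm holes and, in the middle, the slot in which the key stands (blade width along the stand's x, collar resting on top: the key's tip is 26 mm above the ledge). Origin: centre of its underside
- soap_dish: bystander: white soap dish 88 x 125 x 30 mm with a bar of soap, origin at the centre of its underside
- tube: bystander: closed white tube lying flat, 44 x 147 x 30 mm, origin under its middle
- nail_clipper: bystander: silver nail clipper 62 x 13 x 12 mm lying on the right-hand part of the organizer's top, origin under its centre
- nail_brush: bystander: wooden nail brush 38 x 90 x 30 mm, origin under its centre
- shampoo: bystander: standing white flip-cap bottle, 46 x 66 x 160 mm high, origin under its centre
- tumbler: bystander: clear plastic tumbler, 72 mm diameter, 95 mm high, origin under its centre

How it is judged:
By the outcome, as a careful person would: the job done as asked, in the order asked, and still so for the second after the job is handed in, while the arm keeps its last pose, push and grip.
It also fails if it takes over 72 s, if anything falls off the work surface, if the arm or the gripper's body presses on something with over 40 N, if the wrist force passes 120 N, or if a joint passes its speed limit or range.

## Working session

There is one attempt and no reset: what is moved stays moved. The work goes in short steps, Python scripts to look and compute and a tool call to move; the robot and the scene stay as the last step left them, time stands still between calls to the robot, and variables do not carry over. Pictures are saved under pics/ and viewed, at most 10 in all, crops included, and the job is handed in when it is done.

Besides the shell and the picture viewer there is one more tool, called after "Call:" in YAML: its name, and indented under it one key for each argument. carry_out: Moves the arm, as the interface text tells. Its arguments: {"type":"object","properties":{"targets":{"type":"array"},"force":{"type":"number"}},"required":["targets"]}

```bash
mkdir -p pics
python3 - <<'E'
from plant import sensors, optics, workorder, env
import cv2, numpy as np
print(sensors.state())
for n in ("top","side"):
    im,d=optics.snapshot(n); cv2.imwrite(f"pics/{n}0.png",im[:,:,::-1]); np.savez(f"{n}0.npz",im=im,d=d)
    print(n,optics.camera_params(n))
E
```

```text
{'time_s': 0.0, 'q': array([65.55126792, 26.89869241, -2.78112544, 87.87411358,  1.38122393,
       65.37401044, -4.71535908]), 'dq': array([ 0.04424015,  0.04800794,  0.05257249, -0.02314332, -0.0729419 ,
       -0.0033178 , -0.00469975]), 'joint_torque': array([-1.83461061e-04, -5.07981062e+01, -8.07402609e-02, -2.36161709e+01,
       -6.14469917e-02,  3.79327359e-02,  1.79802983e-04]), 'tool_pos': array([ 0.26124053, -0.62174819,  0.22148006]), 'tcp_rot': array([[ 9.21916366e-01,  3.87388016e-01, -8.60161540e-04],
       [ 3.87388957e-01, -9.21914653e-01,  1.77999127e-03],
       [-1.03448242e-04, -1.97422016e-03, -9.99998046e-01]]), 'ft_force': array([0.16836442, 0.15538253, 0.64024872]), 'torque': array([-0.04809903,  0.01835635, -0.00663682]), 'grasp_force': 0.0, 'gripper_width': 0.08707689950291829}
top {'fx': 397.0814983750588, 'fy': 397.0814983750588, 'cx': 278.9562618187618, 'cy': 216.58641778099377, 'distortion': array([-0.07781226,  0.        ,  0.        ,  0.        ,  0.        ]), 'rvec': array([ 2.15516165, -2.13756033,  0.10303977]), 'tvec': array([0.01909992, 0.5857804 , 0.8741906 ])}
side {'fx': 465.1554404510594, 'fy': 465.1554404510594, 'cx': 273.46850146682846, 'cy': 212.39973766103316, 'distortion': array([0.0542382, 0.       , 0.       , 0.       , 0.       ]), 'rvec': array([ 0.37949969, -2.7219369 ,  1.22980877]), 'tvec': array([0.53473792, 0.17263718, 0.95151863])}
```

View pics/top0.png

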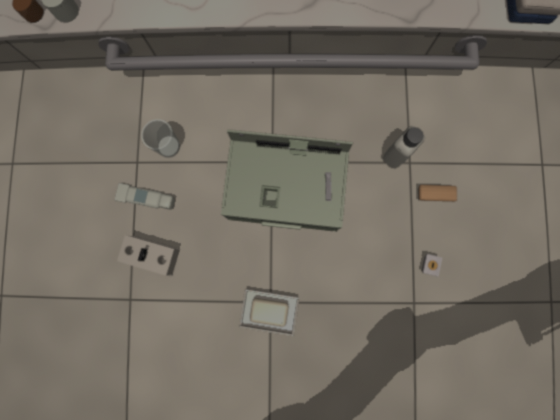

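View pics/side0.png

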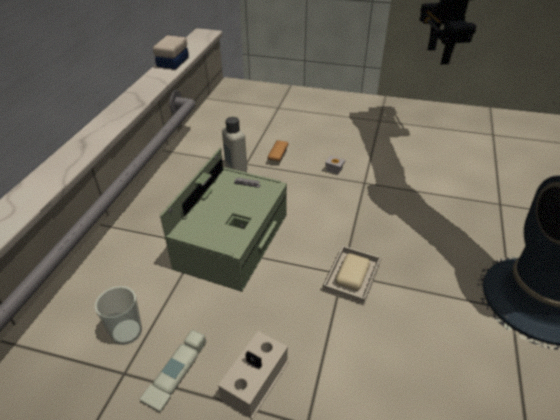

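The top picture shows the organizer (285,183) with its recess at (270,196), the lock at (432,265), the stand at (147,255) and the key at (143,254). The side picture confirms this.

```bash
cat > h.py <<'E'
from plant import sensors, optics, workorder, env
import cv2, numpy as np
np.set_printoptions(precision=4,suppress=True)
def cam(n):
    p=optics.camera_params(n); K=np.array([[p['fx'],0,p['cx']],[0,p['fy'],p['cy']],[0,0,1]])
    return K,np.array(p['distortion']),cv2.Rodrigues(np.array(p['rvec']))[0],np.array(p['tvec'])
def ray(c,uv):
    K,D,R,t=c; n=cv2.undistortPoints(np.float64(uv).reshape(-1,1,2),K,D)[:,0]
    return -R.T@t, np.c_[n,np.ones(len(n))]@R
def atz(c,uv,z):
    o,d=ray(c,uv); return o+d*((z-o[2])/d[:,2])[:,None]
def proj(c,P): return cv2.projectPoints(np.float64(P).reshape(-1,1,3),cv2.Rodrigues(c[2])[0],c[3],c[0],c[1])[0][:,0]
def cloud(c,d):
    h,w=d.shape; u,v=np.meshgrid(np.arange(w),np.arange(h)); 
    o,r=ray(c,np.c_[u.ravel(),v.ravel()]); return (o+r*d.reshape(-1,1)).reshape(h,w,3)
E
python3 - <<'E'
from h import *
c=cam('top'); d=np.load('top0.npz')['d']; P=cloud(c,d)
for n,u,v in [('org',300,205),('recess',270,196),('lock',432,265),('stand',135,245),('key',143,254),('clip',328,186),('tumbler',158,137),('tube',145,197),('soap',270,310),('shamp',410,138),('brush',438,193)]: print(n,P[v,u])
s=sensors.state(); R=s['tcp_rot']; w=cam('wrist'); print('cam in tool',R.T@(-w[2].T@w[3]-s['tool_pos']), R.T@w[2].T, w[0],w[1])
E
```

```text
org [ 0.6034 -0.0226  0.0973]
recess [0.6388 0.0466 0.0051]
lock [ 0.4774 -0.3254  0.0322]
stand [0.5163 0.351  0.0514]
key [0.4956 0.3226 0.0747]
clip [ 0.6418 -0.0811  0.1138]
tumbler [0.7808 0.3209 0.0208]
tube [0.6316 0.3429 0.0256]
soap [0.3742 0.0422 0.0307]
shamp [ 0.733  -0.2442  0.1605]
brush [ 0.6443 -0.3465  0.0294]
cam in tool [ 0.0651  0.0001 -0.1628] [[-0.0001 -0.971  -0.2392]
 [ 1.     -0.     -0.0003]
 [ 0.0003 -0.2392  0.971 ]] [[332.7716   0.     274.7152]
 [  0.     332.7716 207.5195]
 [  0.       0.       1.    ]] [-0.0691  0.      0.      0.      0.    ]
```

Call:
carry_out:
  targets:
    - [[1, 4, -2.4, 0, 0], [1, 4, -2.4, 1, 0], [1, 4, -2.4, 1, 0], [1, 4, -2.4, 1, 0], [1, 4, -2.4, 1, 0]]

```text
time_s: 0.6
tool_pos: [0.4, -0.4324, 0.1819]
tcp_rot: [[0.922, 0.387, -0.0], [0.387, -0.922, 0.0], [-0.0, -0.0, -1.0]]
ft_force: [0.7, -0.4, 1.1]
gripper_width: 0.087
grasp_force: 0.0
```

Call:
carry_out:
  targets:
    - [[1, 4, -2.4, 1, 0], [1, 4, -2.4, 1, 0], [1, 3.4, -2, 1, 0], [1, 0, 0, 1, 0], [1, 0, 0, 0, 0]]

```text
time_s: 1.1
tool_pos: [0.4775, -0.3259, 0.1409]
tcp_rot: [[0.921, 0.39, -0.003], [0.39, -0.921, 0.002], [-0.002, -0.003, -1.0]]
ft_force: [-0.5, 0.6, -0.3]
gripper_width: 0.0868
grasp_force: 0.0
```

```bash
cat >> h.py <<'E'
def shot(tag):
    s=sensors.state(); c=cam('wrist'); im,d=optics.snapshot('wrist')
    cv2.imwrite(f'pics/{tag}.png',im[:,:,::-1]); P=cloud(c,d)
    np.savez(tag+'.npz',im=im,d=d,P=P,R=c[2],t=c[3]); print(s['time_s'],s['tool_pos'],'force',s['ft_force'],'w',s['gripper_width'])
    return s,c,im,P
def box(P,lo,hi,ctr,r):
    m=(P[...,2]>lo)&(P[...,2]<hi)&(np.linalg.norm(P[...,:2]-ctr,axis=-1)<r)
    q=np.float32(P[m][:,:2])*1000; q=cv2.minAreaRect(q); return q,m.sum(),np.median(P[m][:,2])
E
python3 - <<'E'
from h import *
s,c,im,P=shot('w1'); print(s['tcp_rot'])
print(box(P,.024,.05,s['tool_pos'][:2],.06))
E
```

```text
1.1 [ 0.4775 -0.3259  0.1409] force [-0.4647  0.5875 -0.3173] w 0.08675110998462592
[[ 0.9209  0.3898 -0.0032]
 [ 0.3898 -0.9209  0.0017]
 [-0.0023 -0.0029 -1.    ]]
(((478.0879821777344, -325.7961120605469), (36.37287139892578, 44.268211364746094), 76.68341064453125), np.int64(2270), np.float64(0.032441510883162716))
```

View pics/w1.png

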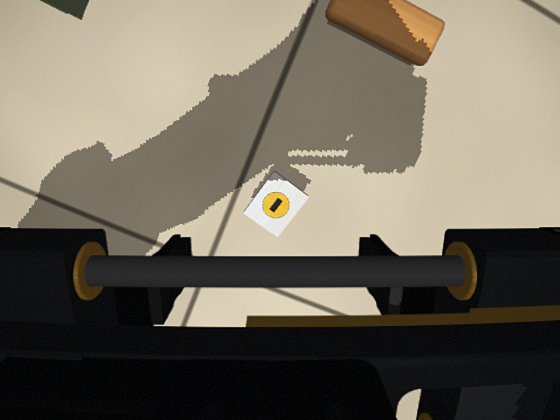

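The wrist picture shows the lock at (276,205), long side roughly along the image's lower-left–upper-right diagonal. The depth fit puts it at (0.4781, -0.3258) with the long side at -13.3°.

Call:
carry_out:
  targets:
    - [[0.8, 0, 0, 1.5, 7.2], [0.8, 0, 0, 1.5, 7.3], [0.8, 0, 0, 1.5, 7.2], [0.8, 0, 0, 1.5, 7.3], [0.8, 0, 0, 1.5, 7.2]]

```text
time_s: 1.65
tool_pos: [0.4771, -0.3299, 0.0677]
tcp_rot: [[0.971, -0.241, 0.0], [-0.241, -0.971, -0.002], [0.001, 0.001, -1.0]]
ft_force: [0.1, -0.3, -0.2]
gripper_width: 0.0699
grasp_force: 0.0
```

Call:
carry_out:
  targets:
    - [[0.8, 0, 0, 0, 0], [0.8, 0, 0, 0, 0]]

```text
time_s: 1.85
tool_pos: [0.4776, -0.3288, 0.0681]
tcp_rot: [[0.973, -0.232, 0.0], [-0.232, -0.973, -0.001], [0.0, 0.001, -1.0]]
ft_force: [0.9, 0.3, 0.5]
gripper_width: 0.0697
grasp_force: 0.0
```

Run:
```python
from h import *
s,c,im,P=shot('w2'); print(s['tcp_rot'],s['q'])
q=box(P,.024,.05,[.478,-.3258],.04);print(q)
e=np.r_[np.array(q[0][0])/1000,0.0245]-s['tool_pos']; print('in tool cm',s['tcp_rot'].T@e*100)
```

```text
1.85 [ 0.4776 -0.3288  0.0681] force [0.8928 0.3142 0.522 ] w 0.06971683119024785
[[ 0.9728 -0.2316  0.0001]
 [-0.2316 -0.9728 -0.0009]
 [ 0.0003  0.0009 -1.    ]] [ 30.793   28.2061  -0.5746 109.1162   0.4642  42.6506 -73.4444]
(((481.49420166015625, -326.665283203125), (36.085880279541016, 37.69196319580078), 76.13189697265625), np.int64(3397), np.float64(0.03250232557014213))
in tool cm [ 0.325  -0.3043  4.3578]
```

Call:
carry_out:
  targets:
    - [[0.7, 0, -0.3, 2, 0], [0.7, 0, 0, 1.3, 0], [0.7, 0, 0, 1, 0], [0.7, 0, 0, 0, 0], [0.2, 0, 0, 0, 0]]
  force: 25

```text
time_s: 2.4
tool_pos: [0.479, -0.3247, 0.0247]
tcp_rot: [[0.973, -0.232, 0.0], [-0.232, -0.973, -0.0], [0.0, 0.0, -1.0]]
ft_force: [0.1, -0.3, -0.5]
gripper_width: 0.058
grasp_force: 0.0
```

Call:
carry_out:
  targets:
    - [[0.2, 0, 0, 0, 0], [0.2, 0, 0, 0, 0], [0.2, 0, 0, 0, 0], [0.2, 0, 0, 0, 0]]

```text
time_s: 2.8
tool_pos: [0.4792, -0.3249, 0.0251]
tcp_rot: [[0.973, -0.232, 0.001], [-0.232, -0.973, -0.001], [0.001, 0.001, -1.0]]
ft_force: [-0.5, -1.1, 1.7]
gripper_width: 0.0354
grasp_force: 25.0
```

Run:
```python
from h import *
c=cam('top'); P=cloud(c,np.load('top0.npz')['d'])
m=(abs(P[...,2]-.0985)<.006)&(abs(P[...,0]-.65)<.15)&(abs(P[...,1]-.01)<.16)
print(cv2.minAreaRect(np.float32(P[m][:,:2])*1000), np.median(P[m][:,2]))
m=(abs(P[...,2]-.155)<.02)&(abs(P[...,0]-.75)<.1)&(abs(P[...,1]-.01)<.16); print('panel',cv2.minAreaRect(np.float32(P[m][:,:2])*1000),P[m][:,2].max())
m=(P[...,2]<.085)&(P[...,2]>-.01)&(np.hypot(P[...,0]-.6388,P[...,1]-.0466)<.03); print('hole',cv2.minAreaRect(np.float32(P[m][:,:2])*1000))
print('stand',box(P,.042,.056,[.5,.33],.1)); print('key',box(P,.058,.085,[.5,.325],.05))
```

```text
((651.9071655273438, 10.102859497070312), (259.09051513671875, 167.11988830566406), 84.15229034423828) 0.09999983520417566
panel ((726.5391845703125, 2.4680938720703125), (256.5606994628906, 26.088848114013672), 83.87728118896484) 0.1642813077837424
hole ((634.0947875976562, 46.7341423034668), (32.09309768676758, 35.83624267578125), 82.57606506347656)
stand (((494.4654235839844, 327.8799133300781), (122.10040283203125, 62.99895477294922), 75.0190658569336), np.int64(1220), np.float64(0.04992049337925342))
key (((493.92950439453125, 326.4319152832031), (8.98605728149414, 30.429874420166016), 73.16163635253906), np.int64(92), np.float64(0.07632811025206826))
```

Call:
carry_out:
  targets:
    - [[0.2, 0, 0, -5, 0], [0.2, 0, 0, -5, 0], [0.2, 0, 0, -5, 0], [0.2, 0, 0, -3, 0]]

```text
time_s: 3.2
tool_pos: [0.48, -0.325, 0.2087]
tcp_rot: [[0.973, -0.232, 0.005], [-0.232, -0.973, -0.003], [0.005, 0.001, -1.0]]
ft_force: [0.4, -0.2, -0.6]
gripper_width: 0.0355
grasp_force: 25.0
```

Call:
carry_out:
  targets:
    - [[0.2, 0.3, -4.3, 0, 0], [0.2, 0.3, -4.3, 0, 0], [0.2, 0.3, -4.3, 0, 0], [0.2, 0.3, -4.3, 0, 0], [0.2, 0.3, -4.3, 0, 0]]

```text
time_s: 3.7
tool_pos: [0.5431, -0.117, 0.2044]
tcp_rot: [[0.973, -0.232, -0.0], [-0.232, -0.973, 0.0], [-0.0, 0.0, -1.0]]
ft_force: [0.6, -0.7, -1.3]
gripper_width: 0.0358
grasp_force: 25.0
```

Call:
carry_out:
  targets:
    - [[0.2, 0, -4.3, 0, 0], [0.2, 0, -4.3, 0, 0], [0.2, 0, -4.3, 0, 0], [0.2, 0, -4.3, 0, 0], [0.2, 0, 0, 0, -7.6]]

```text
time_s: 4.2
tool_pos: [0.5832, 0.0578, 0.2044]
tcp_rot: [[0.996, -0.087, 0.0], [-0.087, -0.996, 0.005], [-0.0, -0.005, -1.0]]
ft_force: [-0.5, 0.4, -1.3]
gripper_width: 0.0357
grasp_force: 25.0
```

Call:
carry_out:
  targets:
    - [[0.2, 0, 0, 0, 0], [0.2, 0, 0, 0, 0], [0.2, 0, 0, 0, 0]]

```text
time_s: 4.5
tool_pos: [0.583, 0.0467, 0.2044]
tcp_rot: [[0.994, -0.106, -0.0], [-0.106, -0.994, -0.001], [-0.0, 0.001, -1.0]]
ft_force: [0.8, -0.1, -1.2]
gripper_width: 0.0353
grasp_force: 25.0
```

Run:
```python
from h import *
s,c,im,P=shot('w3'); print(s['tcp_rot'],s['q'])
p=proj(c,[[.637,.0467,.1]]); print(p)
```

```text
4.5 [0.583  0.0467 0.2044] force [ 0.7769 -0.1431 -1.2025] w 0.03532906295832281
[[ 0.9944 -0.1056 -0.0005]
 [-0.1056 -0.9944 -0.0009]
 [-0.0004  0.001  -1.    ]] [   0.0138   19.9362  -11.2068  101.2215    4.4745   59.307  -108.8889]
[[267.4623 140.4991]]
```

View pics/w3.png

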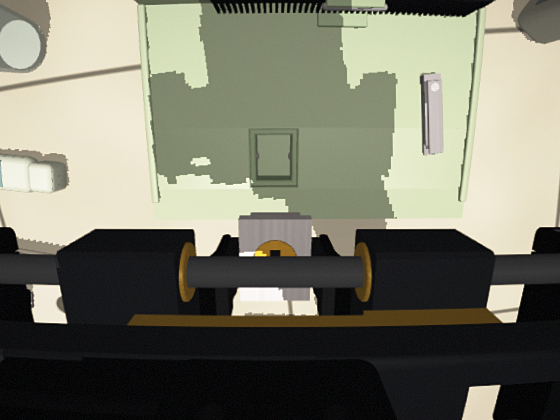

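The picture shows the recess mouth at about (249–298, 128–186), and the lock held between the fingers with its face near (275,255). The clipper is at (432,115).

Run:
```python
from h import *
f=np.load('w3.npz'); P=f['P']; K,D,_,_=cam('wrist'); c=(K,D,f['R'],f['t']); s=sensors.state(); R=s['tcp_rot']
v,u=np.mgrid[:420,:560]
def rect(m,z):
    uv=np.argwhere(m)[:,::-1].astype(float); q=[]
    for dx in(-.5,.5):
        for dy in(-.5,.5): q.append(atz(c,uv+[dx,dy],z)[:,:2])
    return cv2.minAreaRect(np.float32(np.vstack(q)*1000))
for th in (.0985,.097,.095):
    m=(P[...,2]<th)&(u>230)&(u<315)&(v>115)&(v<200); print(th,m.sum(),rect(m,.1))
m=(abs(P[...,2]-.1)<.003)&(u>145)&(u<470)&(v>20)&(v<215); print('top z',np.median(P[m][:,2]))
m=(P[...,2]>.19)&(u>225)&(u<325)&(v>200)&(v<250)
z=np.median(P[m][:,2]); print('lock z',z,m.sum())
m&=abs(P[...,2]-z)<.004; L=(P[m]-s['tool_pos'])@R
for a,b in((-.01,0),(0,.01),(.01,.02),(.02,.03)):
    k=(L[:,0]>a)&(L[:,0]<b); print(a,k.sum(), L[k,1].min() if k.any() else 0,L[k,1].max() if k.any() else 0)
print('far edge',np.percentile(L[:,0],[95,99,100]))
```

```text
0.0985 2706 ((625.8672485351562, 50.02386474609375), (51.7087287902832, 59.519630432128906), 83.31845092773438)
0.097 2649 ((622.8677368164062, 43.87633514404297), (38.01944351196289, 46.36740493774414), 84.28372192382812)
0.095 2625 ((623.227783203125, 43.73869323730469), (37.788536071777344, 45.37751770019531), 83.92130279541016)
top z 0.1006212587570054
lock z 0.2117743633771706 2946
-0.01 0 0 0
0 759 -0.022625012168274082 0.022643119020568772
0.01 1491 -0.024262926628922845 0.025024641002422632
0.02 322 -0.017831954325675706 0.017992838971693365
far edge [0.0211 0.0213 0.0217]
```

Call:
carry_out:
  targets:
    - [[0.2, 2, -0.07, 1, 0], [0.2, 2, -0.07, 2, 0], [0.2, 0.05, 0, 2, 0], [0.2, 0, 0, 1.8, 0], [0.2, 0, 0, 0, 0]]

```text
time_s: 5.05
tool_pos: [0.6216, 0.0444, 0.1337]
tcp_rot: [[0.995, -0.104, -0.006], [-0.104, -0.995, -0.001], [-0.006, 0.002, -1.0]]
ft_force: [-0.0, 0.4, -1.2]
gripper_width: 0.0357
grasp_force: 25.0
```

Call:
carry_out:
  targets:
    - [[0.2, 0, 0, 0, 0], [0.2, 0, 0, 0, 0]]

```text
time_s: 5.25
tool_pos: [0.6245, 0.0456, 0.138]
tcp_rot: [[0.995, -0.102, 0.002], [-0.102, -0.995, 0.0], [0.002, -0.0, -1.0]]
ft_force: [1.0, 0.1, -2.2]
gripper_width: 0.0355
grasp_force: 25.0
```

Run:
```python
from h import *
s,c,im,P=shot('w4'); R=s['tcp_rot']; print(R)
e=np.array([.6230,.0438,.1])-s['tool_pos']; print('recess in tool mm',R.T@e*1000)
x0=max(0,150); cv2.imwrite('pics/w4c.png',cv2.resize(im[100:260,150:400,::-1],None,fx=3,fy=3,interpolation=cv2.INTER_CUBIC))
print(proj(c,s['tool_pos']+np.array([[.0214,-.018,-.0074],[.0214,.018,-.0074],[.022,0,.0166]])@R.T))
```

```text
5.25 [0.6245 0.0456 0.138 ] force [ 0.9925  0.1279 -2.174 ] w 0.035534234502735774
[[ 0.9948 -0.1021  0.0024]
 [-0.1021 -0.9948  0.0001]
 [ 0.0024 -0.0004 -1.    ]]
recess in tool mm [-1.3865  1.9539 37.961 ]
[[237.5514 218.3701]
 [311.7245 218.3863]
 [274.6878 205.6049]]
```

View pics/w4c.png

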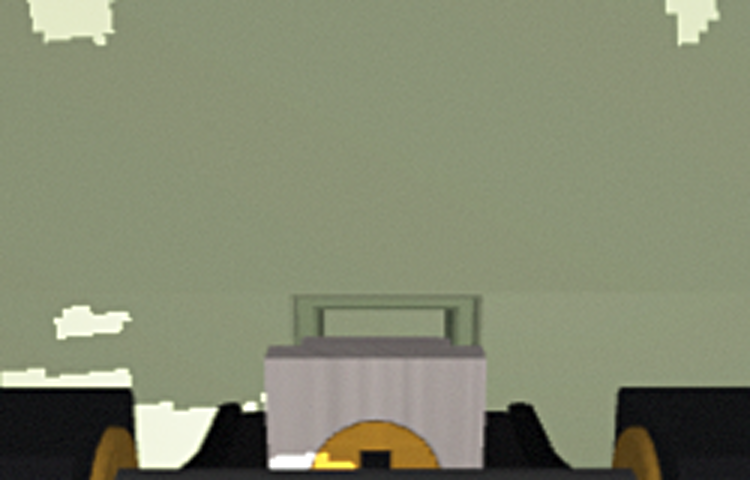

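The crop shows the mouth's far edge at crop row ~295, its sides at columns 292 and 481, and the lock's flange at columns 265–485. So the lock sits left of and slightly past the mouth centre.

```bash
cat >> h.py <<'E'
a=np.arctan2(.2392,.971); TR=np.array([[0,-np.cos(a),-np.sin(a)],[1,0,0],[0,-np.sin(a),np.cos(a)]]); TT=np.array([.0651,0,-.1628])
def tcloud(d):
    K,D,_,_=cam('wrist'); h,w=d.shape; u,v=np.meshgrid(np.arange(w),np.arange(h))
    n=cv2.undistortPoints(np.float64(np.c_[u.ravel(),v.ravel()]).reshape(-1,1,2),K,D)[:,0]
    return ((np.c_[n,np.ones(len(n))]*d.reshape(-1,1))@TR.T+TT).reshape(h,w,3)
def tz(uv,z):
    K,D,_,_=cam('wrist'); n=cv2.undistortPoints(np.float64(uv).reshape(-1,1,2),K,D)[:,0]
    r=np.c_[n,np.ones(len(n))]@TR.T; return TT+r*((z-TT[2])/r[:,2])[:,None]
E
python3 - <<'E'
from h import *
s1=sensors.state(); print(s1['tool_pos'],s1['dq'])
f=np.load('w4.npz'); T=tcloud(f['d'])
top=np.median(T[120:190,250:350,2]); print('top in tool z',top)
print('lock top z',np.median(T[222:250,245:300,2]))
print(tz([[247.3,205],[310.3,205],[278.8,198.2]],top)*1000)
lz=np.median(T[222:250,245:300,2]); print('lock edges',tz([[238.3,225],[311.7,225],[275,218.5]],lz)*1000)
s,c,im,P=shot('w5')
print('top now',np.median(tcloud(np.load('w5.npz')['d'])[120:190,250:350,2]))
E
```

```text
[0.6245 0.0457 0.138 ] [ 0.0146 -0.0851 -0.0168  0.1383 -0.0651 -0.054  -0.0068]
top in tool z 0.03746359696183868
lock top z -0.0074136779068470215
[[ 17.3723 -16.9682  37.4636]
 [ 17.3728  22.0318  37.4636]
 [ 21.6748   2.5146  37.4636]]
lock edges [[ 18.0411 -17.7602  -7.4137]
 [ 18.0409  18.0385  -7.4137]
 [ 21.3381   0.1381  -7.4137]]
5.3 [0.6245 0.0457 0.138 ] force [-0.2103  0.5401 -1.0689] w 0.035289570347917715
top now 0.03757587198653084
```

Call:
carry_out:
  targets:
    - [[0.2, -0.1, 0.21, 0.5, 0], [0.2, 0, 0, 0.4, 0], [0.2, 0, 0, 0, 0], [0.2, 0, 0, 0, 0], [0.2, 0, 0, 0, 0]]

```text
time_s: 5.85
tool_pos: [0.6225, 0.0439, 0.1276]
tcp_rot: [[0.995, -0.101, 0.0], [-0.101, -0.995, -0.0], [0.0, -0.0, -1.0]]
ft_force: [0.1, 0.3, -1.8]
gripper_width: 0.0356
grasp_force: 25.0
```

Run:
```python
from h import *
s,c,im,P=shot('w6'); print(s['tcp_rot'])
e=np.array([.6230,.0438,.1])-s['tool_pos']; print('recess in tool mm',s['tcp_rot'].T@e*1000)
T=tcloud(np.load('w6.npz')['d']); print('top',np.median(T[120:190,250:350,2]))
cv2.imwrite('pics/w6c.png',cv2.resize(im[150:250,190:360,::-1],None,fx=4,fy=4,interpolation=cv2.INTER_CUBIC))
```

```text
5.85 [0.6225 0.0439 0.1276] force [ 0.0703  0.3447 -1.7644] w 0.03559814103850647
[[ 0.9949 -0.1011  0.0002]
 [-0.1011 -0.9949 -0.    ]
 [ 0.0002 -0.     -1.    ]]
recess in tool mm [ 0.4736  0.0882 27.6011]
top 0.02702869972839654
```

View pics/w6c.png

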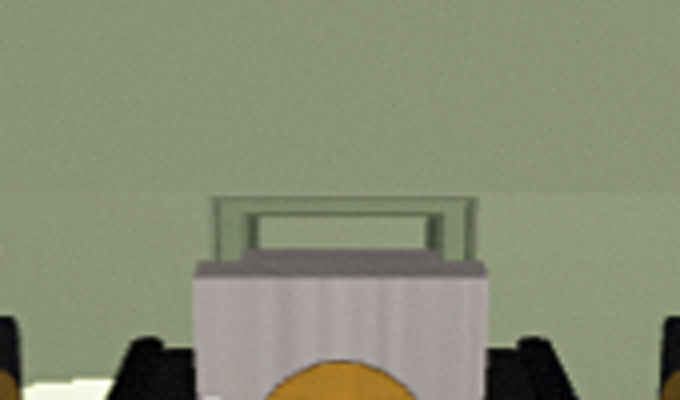

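The crop shows the mouth centred about 1 px right of the lock (mouth columns 212–477, lock 193–488), with the far edge at row 197. I need a small correction, then can descend.

Call:
carry_out:
  targets:
    - [[0.2, 0.07, 0.05, 0, 0], [0.2, 0, 0, 0.5, 0], [0.2, 0, 0, 0.4, 0], [0.2, 0, 0, 0, 0], [0.2, 0, 0, 0, 0]]

```text
time_s: 6.4
tool_pos: [0.6229, 0.0433, 0.1182]
tcp_rot: [[0.995, -0.101, -0.001], [-0.101, -0.995, -0.0], [-0.001, 0.0, -1.0]]
ft_force: [0.6, -0.3, -1.9]
gripper_width: 0.0357
grasp_force: 25.0
```

Call:
carry_out:
  targets:
    - [[0.2, 0, 0, 0.2, 0], [0.2, 0, 0, 0.2, 0], [0.2, 0, 0, 0, 0], [0.2, 0, 0, 0, 0]]

```text
time_s: 6.8
tool_pos: [0.6231, 0.0433, 0.1145]
tcp_rot: [[0.995, -0.101, -0.0], [-0.101, -0.995, -0.0], [-0.0, 0.0, -1.0]]
ft_force: [0.1, -1.1, -0.9]
gripper_width: 0.0353
grasp_force: 25.0
```

Call:
carry_out:
  targets:
    - [[0.2, 0, 0, 0.3, 0], [0.2, 0, 0, 0.3, 0], [0.2, 0, 0, 0.3, 0], [0.2, 0, 0, 0.2, 0], [0.2, 0, 0, 0, 0]]

```text
time_s: 7.3
tool_pos: [0.6228, 0.0432, 0.1031]
tcp_rot: [[0.995, -0.101, -0.001], [-0.101, -0.995, -0.0], [-0.001, 0.0, -1.0]]
ft_force: [0.4, 0.1, -1.1]
gripper_width: 0.0353
grasp_force: 25.0
```

Call:
carry_out:
  targets:
    - [[0.2, 0, 0, 0.1, 0], [0.2, 0, 0, 0, 0], [0.2, 0, 0, 0, 0]]

```text
time_s: 7.6
tool_pos: [0.6232, 0.0433, 0.1027]
tcp_rot: [[0.995, -0.101, 0.0], [-0.101, -0.995, -0.0], [0.0, 0.0, -1.0]]
ft_force: [0.5, 0.1, -0.6]
gripper_width: 0.0359
grasp_force: 25.0
```

Call:
carry_out:
  targets:
    - [[0.55, 0, 0, 0, 0], [0.55, 0, 0, 0, 0], [0.55, 0, 0, 0, 0], [0.55, 0, 0, -1, 0], [0, 0, 0, -2, 0]]
  force: 20

```text
time_s: 8.1
tool_pos: [0.622, 0.0431, 0.132]
tcp_rot: [[0.995, -0.101, -0.003], [-0.101, -0.995, -0.0], [-0.003, 0.001, -1.0]]
ft_force: [-0.0, 0.0, 0.0]
gripper_width: 0.045
grasp_force: 0.0
```

Call:
carry_out:
  targets:
    - [[0, 0, 0, 0, 0], [0, 0, 0, 0, 0], [0, 0, 0, 0, 0], [0, 0, 0, 0, 0], [0, 0, 0, 0, 0]]

```text
time_s: 8.6
tool_pos: [0.6227, 0.0432, 0.1319]
tcp_rot: [[0.995, -0.101, -0.001], [-0.101, -0.995, -0.0], [-0.001, 0.0, -1.0]]
ft_force: [0.7, -0.4, 0.9]
gripper_width: 0.008
grasp_force: 0.0
```

Run:
```python
from h import *
s,c,im,P=shot('w7'); T=tcloud(np.load('w7.npz')['d'])
top=np.median(T[120:180,250:350,2]); print('top',top)
m=(T[...,2]<top-.004)&(T[...,2]>top-.02)&(abs(T[...,1])<.03)&(T[...,0]>0)&(T[...,0]<.03); print(m.sum(),top-np.percentile(T[m][:,2],[5,50,95]))
A=np.c_[T[m][:,:2],np.ones(m.sum())]; print(np.linalg.lstsq(A,T[m][:,2],rcond=None)[0]); print(T[m].min(0),T[m].max(0))
```

```text
8.6 [0.6227 0.0432 0.1319] force [ 0.7075 -0.3785  0.9352] w 0.008024566177018065
top 0.03122659104587766
2014 [0.007  0.0057 0.0043]
[-0.018   0.0441  0.0258]
[ 0.     -0.0175  0.0228] [0.0218 0.0185 0.0272]
```

Call:
carry_out:
  targets:
    - [[0, 0, 0, 1, 0], [0, 0, 0, 1, 0], [0, 0, 0, 0.2, 0], [0, 0, 0, 0.2, 0], [0, 0, 0, 0, 0]]

```text
time_s: 9.15
tool_pos: [0.6229, 0.0433, 0.1081]
tcp_rot: [[0.995, -0.101, -0.001], [-0.101, -0.995, -0.0], [-0.001, 0.0, -1.0]]
ft_force: [0.2, -0.5, -0.9]
gripper_width: 0.0002
grasp_force: 0.0
```

Call:
carry_out:
  targets:
    - [[0, 0, 0, 0.2, 0], [0, 0, 0, 0, 0]]

```text
time_s: 9.35
tool_pos: [0.6232, 0.0433, 0.1066]
tcp_rot: [[0.995, -0.101, 0.0], [-0.101, -0.995, -0.0], [0.0, -0.0, -1.0]]
ft_force: [-0.6, 0.2, 0.2]
gripper_width: 0.0002
grasp_force: 0.0
```

Call:
carry_out:
  targets:
    - [[0, 0, 0, 0.2, 0], [0, 0, 0, 0, 0]]

```text
time_s: 9.55
tool_pos: [0.6239, 0.0437, 0.1056]
tcp_rot: [[0.995, -0.101, 0.002], [-0.101, -0.995, 0.0], [0.002, -0.001, -1.0]]
ft_force: [-1.3, 0.9, 3.1]
gripper_width: 0.0007
grasp_force: 1.8
```

Call:
carry_out:
  targets:
    - [[0, 0, 0, 0.2, 0], [0, 0, 0, 0, 0]]

```text
time_s: 9.75
tool_pos: [0.6239, 0.0437, 0.1035]
tcp_rot: [[0.995, -0.101, 0.002], [-0.101, -0.995, 0.0], [0.002, -0.001, -1.0]]
ft_force: [0.6, 0.9, 2.9]
gripper_width: 0.0008
grasp_force: 1.7
```

Call:
carry_out:
  targets:
    - [[0, 0, 0, 0.2, 0], [0, 0, 0, 0, 0]]

```text
time_s: 9.95
tool_pos: [0.6234, 0.0436, 0.1005]
tcp_rot: [[0.995, -0.101, 0.001], [-0.101, -0.995, 0.0], [0.001, -0.001, -1.0]]
ft_force: [1.3, 1.3, 2.0]
gripper_width: 0.0006
grasp_force: 1.0
```

Call:
carry_out:
  targets:
    - [[0, 0, 0, 0.2, 0], [0, 0, 0, 0, 0]]

```text
time_s: 10.15
tool_pos: [0.6236, 0.0436, 0.1003]
tcp_rot: [[0.995, -0.101, 0.001], [-0.101, -0.995, 0.0], [0.001, -0.0, -1.0]]
ft_force: [-2.0, -0.1, 12.5]
gripper_width: 0.0005
grasp_force: 6.2
```

Call:
carry_out:
  targets:
    - [[0, 0, 0, 0.2, 0], [0, 0, 0, 0, 0]]

```text
time_s: 10.35
tool_pos: [0.6237, 0.0437, 0.1002]
tcp_rot: [[0.995, -0.101, 0.001], [-0.101, -0.995, -0.0], [0.001, -0.0, -1.0]]
ft_force: [-6.3, 0.1, 22.2]
gripper_width: -0.0003
grasp_force: 11.2
```

Call:
carry_out:
  targets:
    - [[0, 0, 0, 0.2, 0], [0, 0, 0, 0, 0], [0, 0, 0, 0, 0]]

```text
time_s: 10.65
tool_pos: [0.6237, 0.0436, 0.1001]
tcp_rot: [[0.995, -0.101, 0.002], [-0.101, -0.995, -0.0], [0.002, 0.0, -1.0]]
ft_force: [-11.1, 0.3, 32.1]
gripper_width: 0.0003
grasp_force: 16.0
```

Call:
carry_out:
  targets:
    - [[0, 0, 0, -2, 0], [0.4, -3, 0, -3, 0], [0.4, -3, 0, -2, 0], [0.4, 0, 0, 0, 0], [0.4, 0, 0, 0, 0]]

```text
time_s: 11.15
tool_pos: [0.5629, 0.049, 0.1645]
tcp_rot: [[0.995, -0.101, 0.0], [-0.101, -0.995, -0.001], [0.0, 0.001, -1.0]]
ft_force: [-1.0, -0.1, -0.0]
gripper_width: 0.0247
grasp_force: 0.0
```

Run:
```python
from h import *
s,c,im,P=shot('w8'); T=tcloud(np.load('w8.npz')['d']); R=s['tcp_rot']
o=R.T@(np.array([.6232,.0436,.1])-s['tool_pos']); print(o)
X=T-o
m=(abs(X[...,0])<.018)&(abs(X[...,1])<.015)&(np.hypot(X[...,0],X[...,1])>.012)
ring=(np.maximum(abs(X[...,0])/.03,abs(X[...,1])/.026)>1)&(abs(X[...,0])<.04)&(abs(X[...,1])<.035)
for k in(m,ring):
    k&=abs(X[...,2])<.012; q=X[k]; print(k.sum(),np.linalg.lstsq(np.c_[q[:,:2],np.ones(len(q))],q[:,2],rcond=None)[0]*1000)
u,v=proj(c,[[.6232,.0436,.1]])[0].astype(int); print(u,v)
cv2.imwrite('pics/w8c.png',cv2.resize(im[v-50:v+50,u-70:u+70,::-1],None,fx=5,fy=5,interpolation=cv2.INTER_CUBIC))
```

```text
11.15 [0.5629 0.049  0.1645] force [-0.9996 -0.1307 -0.0369] w 0.0246678894270886
[ 0.0605 -0.0007  0.0645]
1419 [-0.0412  6.735  -0.7037]
5614 [-1.757   0.9364 -0.6028]
273 132
```

View pics/w8c.png

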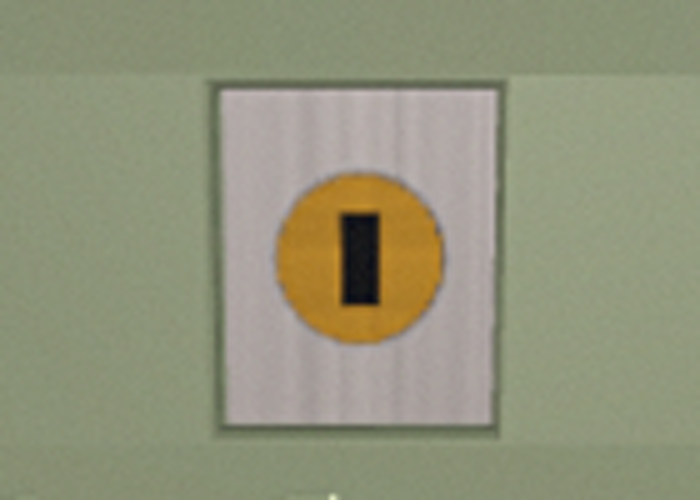

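The crop shows the insert flush all round with the mouth. The keyway is at crop (360,258), along tool x. Depth agrees: face and top differ by about 0.1 mm. Next is the key, with the tool turned half round so the last joint has room for the quarter turn.

Run:
```python
from h import *
f=np.load('w8.npz'); K,D,_,_=cam('wrist'); c=(K,D,f['R'],f['t'])
print('keyway',atz(c,[[274.6,133.2]],.1), 'corners',atz(c,[[203+219.5/5-.5,82+88.5/5-.5],[203+499.5/5-.5,82+88.5/5-.5],[203+224.5/5-.5,82+427.5/5-.5],[203+495.5/5-.5,82+427.5/5-.5]],.1))
```

```text
keyway [[0.623 0.043 0.1  ]] corners [[0.6467 0.0591 0.1   ]
 [0.643  0.0226 0.1   ]
 [0.6023 0.0638 0.1   ]
 [0.5986 0.0269 0.1   ]]
```

Call:
carry_out:
  targets:
    - [[0.4, 0, 0, -0.8, -8.5], [0.4, 0, 0, -0.8, -8.5], [0.4, 0, 0, -0.8, -8.5], [0.4, 0, 0, -0.8, -8.5], [0.4, 0, 0, 0, -8.5]]

```text
time_s: 11.7
tool_pos: [0.5644, 0.049, 0.1961]
tcp_rot: [[0.799, 0.602, -0.0], [0.602, -0.799, 0.0], [0.0, -0.0, -1.0]]
ft_force: [0.8, -1.0, 0.5]
gripper_width: 0.0345
grasp_force: 0.0
```

Call:
carry_out:
  targets:
    - [[0.4, 0, 0, 0, -8.5], [0.4, 0, 0, 0, -8.5], [0.4, 0, 0, 0, -8.5], [0.4, 0, 0, 0, -8.5], [0.4, 0, 0, 0, -8.5]]

```text
time_s: 12.2
tool_pos: [0.5637, 0.0488, 0.1949]
tcp_rot: [[0.182, 0.983, -0.002], [0.983, -0.182, 0.0], [-0.0, -0.002, -1.0]]
ft_force: [-0.5, -0.3, -0.9]
gripper_width: 0.0347
grasp_force: 0.0
```

Call:
carry_out:
  targets:
    - [[0.4, 0, 0, 0, -8.5], [0.4, 0, 0, 0, -8.5], [0.4, 0, 0, 0, -8.5], [0.4, 0, 0, 0, -8.5], [0.4, 0, 0, 0, -8.5]]

```text
time_s: 12.7
tool_pos: [0.5637, 0.0488, 0.1949]
tcp_rot: [[-0.53, 0.848, -0.002], [0.848, 0.53, 0.001], [0.002, -0.002, -1.0]]
ft_force: [0.0, 0.1, 0.4]
gripper_width: 0.0347
grasp_force: 0.0
```

Call:
carry_out:
  targets:
    - [[0.4, 0, 0, 0, -8.5], [0.4, 0, 0, 0, -8.5], [0.4, 0, 0, 0, -8.5], [0.4, 0, 0, 0, -8.5], [0.4, 0, 0, 0, -8.5]]

```text
time_s: 13.2
tool_pos: [0.5637, 0.0488, 0.195]
tcp_rot: [[-0.964, 0.268, -0.002], [0.268, 0.964, 0.001], [0.002, 0.0, -1.0]]
ft_force: [0.4, 0.2, -0.6]
gripper_width: 0.0353
grasp_force: 0.0
```

Call:
carry_out:
  targets:
    - [[0.4, 0, 0, 0, 0], [0.4, 0, 0, 0, 0]]

```text
time_s: 13.4
tool_pos: [0.5635, 0.0489, 0.1955]
tcp_rot: [[-0.961, 0.276, -0.002], [0.276, 0.961, 0.001], [0.002, 0.0, -1.0]]
ft_force: [-1.4, -0.1, 0.0]
gripper_width: 0.0349
grasp_force: 0.0
```

Call:
carry_out:
  targets:
    - [[0.4, 1.8, 3.6, 0, 0], [0.4, 1.8, 3.6, 0, 0], [0.4, 1.8, 3.6, 0, 0], [0.4, 1.8, 3.6, 0.5, 0], [0.4, 1.8, 3.6, 1, 0]]

```text
time_s: 13.9
tool_pos: [0.5261, 0.2488, 0.1818]
tcp_rot: [[-0.961, 0.276, 0.002], [0.276, 0.961, 0.0], [-0.001, 0.001, -1.0]]
ft_force: [0.2, 0.0, 0.3]
gripper_width: 0.0345
grasp_force: 0.0
```

Call:
carry_out:
  targets:
    - [[0.4, 1.8, 3.6, 1, 0], [0.4, 1.8, 3.7, 1, 0], [0.4, 0, 0, 0, 0], [0.4, 0, 0, 0, 0], [0.4, 0, 0, 0, 0]]

```text
time_s: 14.4
tool_pos: [0.5119, 0.3258, 0.1612]
tcp_rot: [[-0.961, 0.275, 0.0], [0.275, 0.961, -0.001], [-0.0, -0.001, -1.0]]
ft_force: [-0.5, 0.0, -0.2]
gripper_width: 0.0347
grasp_force: 0.0
```

Run:
```python
from h import *
s,c,im,P=shot('w9'); R=s['tcp_rot']; print(R,s['q'])
k=box(P,.060,.09,[.494,.3265],.04); print('key',k)
st=box(P,.042,.056,[.4945,.328],.08); print('stand',st)
T=tcloud(np.load('w9.npz')['d']); m=(P[...,2]>.06)&(P[...,2]<.09)&(np.hypot(P[...,0]-.494,P[...,1]-.3265)<.04)
z=np.percentile(T[m][:,2],20); mm=m&(T[...,2]<z+.003); print('key top in tool',z,cv2.minAreaRect(np.float32(T[mm][:,:2]*1000)),T[mm].mean(0))
cv2.imwrite('pics/w9c.png',cv2.resize(im[60:330,80:480,::-1],None,fx=2,fy=2,interpolation=cv2.INTER_CUBIC))
```

```text
14.4 [0.5119 0.3258 0.1612] force [-0.5248  0.0427 -0.1776] w 0.0347409120984717
[[-0.9614  0.2752  0.0001]
 [ 0.2752  0.9614 -0.0014]
 [-0.0005 -0.0013 -1.    ]] [ -3.6194  31.0907 -45.866   99.3536  25.285   60.4594  15.8461]
key (((494.97027587890625, 327.6683044433594), (9.221102714538574, 29.08650016784668), 73.87983703613281), np.int64(481), np.float64(0.07908234196049216))
stand (((495.6661376953125, 327.8887939453125), (120.71162414550781, 62.57096862792969), 75.04595947265625), np.int64(9308), np.float64(0.050661650144086134))
key top in tool 0.08152898533058847 ((17.009532928466797, -2.4648375511169434), (8.398849487304688, 28.971359252929688), 89.94461059570312) [ 0.0171 -0.0024  0.0823]
```

View pics/w9c.png

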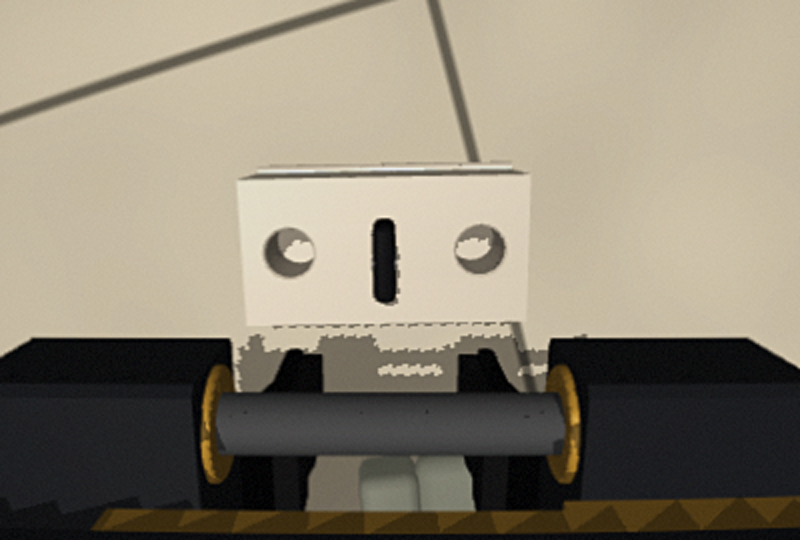

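The crop shows the key's grip at crop (385,262), upright in the stand's slot and aligned with tool x. It is offset +17.0 mm in x and -2.4 mm in y.

Call:
carry_out:
  targets:
    - [[0.4, 1.7, -0.24, 2, 0], [0.4, 0, 0, 3, 0], [0.4, 0, 0, 2.5, 0], [0.4, 0, 0, 2, 0], [0.4, 0, 0, 0, 0]]

```text
time_s: 14.95
tool_pos: [0.4937, 0.3262, 0.0641]
tcp_rot: [[-0.961, 0.276, -0.004], [0.276, 0.961, -0.004], [0.002, -0.005, -1.0]]
ft_force: [-0.1, 0.4, 0.5]
gripper_width: 0.0348
grasp_force: 0.0
```

Run:
```python
from h import *
s,c,im,P=shot('w10'); R=s['tcp_rot']; print(R)
print(R.T@(np.array([.4950,.3277,.0797])-s['tool_pos'])*1000)
T=tcloud(np.load('w10.npz')['d']); m=(abs(T[...,0])<.03)&(abs(T[...,1])<.02)&(T[...,2]>-.03)&(T[...,2]<.03)
m&=(np.abs(T[...,1])<.012); print(m.sum(),cv2.minAreaRect(np.float32(T[m][:,:2]*1000)),np.percentile(T[m][:,2],[2,50]))
```

```text
14.95 [0.4937 0.3262 0.0641] force [-0.0628  0.3813  0.5087] w 0.03483634102232684
[[-0.9613  0.2755 -0.0037]
 [ 0.2756  0.9613 -0.004 ]
 [ 0.0025 -0.0048 -1.    ]]
[ -0.788    1.7363 -15.6188]
3173 ((0.003879547119140625, 0.00041961669921875), (23.988325119018555, 59.983482360839844), 89.98704528808594) [-0.0156  0.0134]
```

Call:
carry_out:
  targets:
    - [[0.4, 0, 0, 0, 0], [0.4, 0, 0, 0, 0]]

```text
time_s: 15.2
tool_pos: [0.4951, 0.3297, 0.068]
tcp_rot: [[-0.962, 0.273, 0.002], [0.273, 0.962, 0.001], [-0.002, 0.002, -1.0]]
ft_force: [-0.2, -0.5, -0.6]
gripper_width: 0.0345
grasp_force: 0.0
```

Run:
```python
from h import *
s,c,im,P=shot('w10'); R=s['tcp_rot']; print(R)
print(R.T@(np.array([.4950,.3277,.0797])-s['tool_pos'])*1000)
T=tcloud(np.load('w10.npz')['d']); m=(abs(T[...,0])<.03)&(T[...,2]>-.025)&(T[...,2]<.0)&(np.abs(T[...,1])<.012); print(m.sum(),T[m].min(0),T[m].max(0),np.percentile(T[m][:,2],[2,50]))
```

```text
15.2 [0.4951 0.3297 0.068 ] force [-0.2479 -0.469  -0.5974] w 0.034528015838325064
[[-0.9619  0.2734  0.0023]
 [ 0.2734  0.9619  0.0013]
 [-0.0018  0.0019 -1.    ]]
[ -0.4898  -1.9729 -11.6612]
509 [-0.0154 -0.0064 -0.0135] [ 0.0144  0.0026 -0.    ] [-0.0123 -0.0105]
```

Call:
carry_out:
  targets:
    - [[0.4, 0, 0, 0.6, 0], [0.4, 0, 0, 0.45, 0], [0.4, 0, 0, 0, 0], [0.4, 0, 0, 0, 0], [0.4, 0, 0, 0, 0]]

```text
time_s: 15.75
tool_pos: [0.4941, 0.3296, 0.056]
tcp_rot: [[-0.962, 0.272, 0.0], [0.272, 0.962, 0.0], [-0.0, 0.0, -1.0]]
ft_force: [-0.5, -0.9, -0.2]
gripper_width: 0.0348
grasp_force: 0.0
```

Call:
carry_out:
  targets:
    - [[0.4, 0, 0, 0, 0], [0.4, 0, 0, 0, 0]]

```text
time_s: 15.95
tool_pos: [0.4941, 0.3295, 0.0561]
tcp_rot: [[-0.962, 0.272, 0.0], [0.272, 0.962, 0.0], [-0.0, 0.0, -1.0]]
ft_force: [-0.0, -0.4, -1.0]
gripper_width: 0.0349
grasp_force: 0.0
```

```bash
cat >> h.py <<'E'
def keyin(tag,zlo=-.032):
    s,c,im,P=shot(tag); T=tcloud(np.load(tag+'.npz')['d'])
    m=(abs(T[...,0])<.03)&(T[...,2]>zlo)&(T[...,2]<-.012)&(np.abs(T[...,1])<.012); q=T[m]
    print('yaw',np.degrees(np.arctan2(s['tcp_rot'][1,0],s['tcp_rot'][0,0])),m.sum(),q.min(0)*1000,q.max(0)*1000,'z',np.percentile(q[:,2],[2,50])*1000)
    return s,c,im,P,T
E
python3 - <<'E'
from h import *
keyin('w11')
E
```

```text
15.95 [0.4941 0.3295 0.0561] force [-0.0138 -0.4335 -1.035 ] w 0.034926404995233765
yaw 164.19432468030536 602 [-16.1897  -5.913  -24.875 ] [ 13.6387   3.466  -12.0005] z [-24.2303 -22.4784]
```

Call:
carry_out:
  targets:
    - [[0.4, -0.13, -0.13, 0, 0], [0.4, 0, 0, 0, 0], [0.2, 0, 0, 0, 0], [0.05, 0, 0, 0, 0], [0, 0, 0, 0, 0]]
  force: 40

```text
time_s: 16.5
tool_pos: [0.4949, 0.3279, 0.056]
tcp_rot: [[-0.962, 0.272, 0.0], [0.272, 0.962, -0.0], [-0.0, 0.0, -1.0]]
ft_force: [0.2, 0.8, 0.4]
gripper_width: 0.0184
grasp_force: 0.0
```

Call:
carry_out:
  targets:
    - [[0, 0, 0, 0, 0], [0, 0, 0, 0, 0], [0, 0, 0, 0, 0]]

```text
time_s: 16.8
tool_pos: [0.495, 0.3278, 0.056]
tcp_rot: [[-0.962, 0.272, 0.0], [0.272, 0.962, -0.0], [-0.0, -0.0, -1.0]]
ft_force: [-0.5, -0.2, -0.5]
gripper_width: 0.0089
grasp_force: 40.0
```

Call:
carry_out:
  targets:
    - [[0, 0, 0, -2, 0], [0, 0, 0, -3, 0], [0, 0, 0, -4, 0], [0, 0, 0, -4, -5], [0, 0, 0, -3, -5]]

```text
time_s: 17.3
tool_pos: [0.4951, 0.3285, 0.2187]
tcp_rot: [[-0.995, 0.097, 0.002], [0.097, 0.995, 0.001], [-0.002, 0.001, -1.0]]
ft_force: [-0.1, -0.3, 0.1]
gripper_width: 0.0085
grasp_force: 40.0
```

Call:
carry_out:
  targets:
    - [[0, 0, 0, 0, 0], [0, 0, 0, 0, 0], [0, 0, 0, 0, 0]]

```text
time_s: 17.6
tool_pos: [0.4945, 0.3269, 0.2146]
tcp_rot: [[-0.995, 0.102, -0.002], [0.102, 0.995, -0.002], [0.002, -0.002, -1.0]]
ft_force: [0.1, 0.3, -0.4]
gripper_width: 0.0084
grasp_force: 40.0
```

Run:
```python
from h import *
s,c,im,P,T=keyin('w12'); R=s['tcp_rot']
print(R.T@(np.array([.6228,.0431,.1])-s['tool_pos'])*100, s['q'])
```

```text
17.6 [0.4945 0.3269 0.2146] force [ 0.1149  0.3236 -0.3951] w 0.008364712012170967
yaw 174.15184664603538 1030 [-14.8103 -11.9799 -29.8733] [ 14.864   11.9897 -12.0005] z [-27.0102 -22.3   ]
[-15.6767 -26.9048  11.4894] [ -0.6947  27.8261 -50.692   97.8131  23.331   65.7388  26.143 ]
```

Call:
carry_out:
  targets:
    - [[0, -1.96, -3.36, 0, 0], [0, -1.96, -3.36, 0, 0], [0, -1.96, -3.36, 0, 0], [0, -1.96, -3.36, 0, 0], [0, -1.96, -3.36, 0, 0]]

```text
time_s: 18.15
tool_pos: [0.5753, 0.149, 0.2146]
tcp_rot: [[-0.995, 0.101, -0.002], [0.101, 0.995, -0.001], [0.002, -0.001, -1.0]]
ft_force: [0.7, -0.2, -0.1]
gripper_width: 0.0086
grasp_force: 40.0
```

Call:
carry_out:
  targets:
    - [[0, -1.96, -3.36, 1, 0], [0, -1.96, -3.36, 1, 0], [0, -1.96, -3.36, 2, 0], [0, 0, 0, 2.5, 0], [0, 0, 0, 0, 0]]

```text
time_s: 18.65
tool_pos: [0.621, 0.042, 0.146]
tcp_rot: [[-0.995, 0.104, -0.009], [0.104, 0.995, -0.001], [0.009, -0.002, -1.0]]
ft_force: [-0.3, 0.6, 0.1]
gripper_width: 0.0085
grasp_force: 40.0
```

Call:
carry_out:
  targets:
    - [[0, 0, 0, 0, 0], [0, 0, 0, 0, 0], [0, 0, 0, 0, 0], [0, 0, 0, 0, 0], [0, 0, 0, 0, 0]]

```text
time_s: 19.15
tool_pos: [0.6239, 0.045, 0.1518]
tcp_rot: [[-0.995, 0.101, 0.001], [0.101, 0.995, -0.0], [-0.001, -0.0, -1.0]]
ft_force: [0.6, -1.3, -0.9]
gripper_width: 0.0085
grasp_force: 40.0
```

Run:
```python
from h import *
s,c,im,P,T=keyin('w13'); R=s['tcp_rot']
o=R.T@(np.array([.6228,.0431,.1])-s['tool_pos']); print(o*100, s['q'])
top=np.median(T[100:160,250:300,2]); print('top',top)
u,v=proj(c,[[.6228,.0431,.1]])[0]; print(u,v)
u,v=int(u),int(v)
cv2.imwrite('pics/w13c.png',cv2.resize(im[v-60:v+60,u-80:u+80,::-1],None,fx=5,fy=5,interpolation=cv2.INTER_CUBIC)); print(u-80,v-60)
```

```text
19.15 [0.6239 0.045  0.1518] force [ 0.6451 -1.2633 -0.8545] w 0.008525699307883236
yaw 174.22295873221466 1024 [-15.0079 -11.9922 -29.9322] [ 14.8559  11.9755 -12.0783] z [-27.2341 -22.3552]
[ 0.1003 -0.1963  5.1763] [ 24.1021  33.5106 -45.999   97.3163  27.0871  60.8322  53.5484]
top 0.15005224996149458
271.7674791608192 223.41494672970057
191 163
```

View pics/w13c.png

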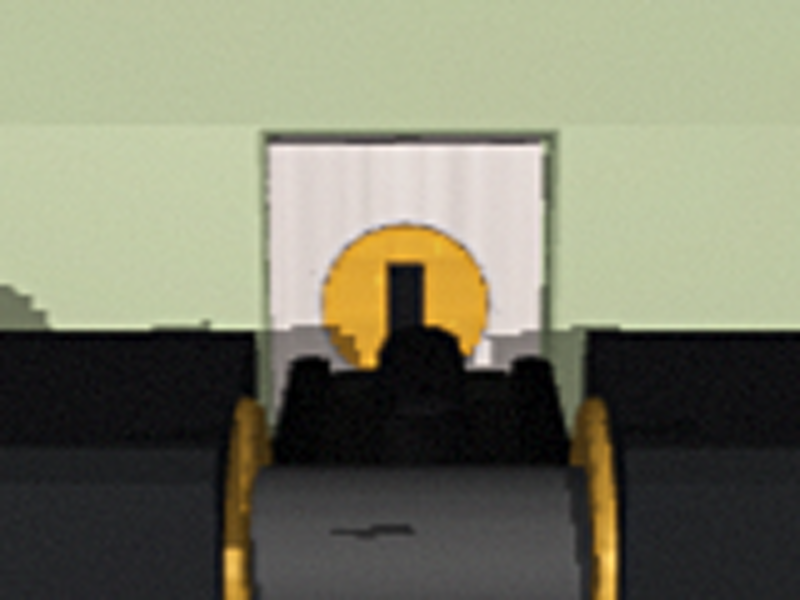

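The crop shows the key's grip above the keyway, keyway centre at column 405 against the key at 421. That calls for about -1.9 mm in tool y and +1 mm in x.

Call:
carry_out:
  targets:
    - [[0, 0.1, -0.19, 0.8, 0], [0, 0, 0, 0.8, 0], [0, 0, 0, 0, 0], [0, 0, 0, 0, 0], [0, 0, 0, 0, 0]]

```text
time_s: 19.7
tool_pos: [0.6227, 0.0429, 0.1351]
tcp_rot: [[-0.995, 0.101, 0.0], [0.101, 0.995, 0.0], [-0.0, 0.0, -1.0]]
ft_force: [0.4, 0.2, 0.5]
gripper_width: 0.0087
grasp_force: 40.0
```

Call:
carry_out:
  targets:
    - [[0, 0, 0, 0, 0], [0, 0, 0, 0, 0], [0, 0, 0, 0, 0]]

```text
time_s: 20.0
tool_pos: [0.6227, 0.0428, 0.1353]
tcp_rot: [[-0.995, 0.101, 0.0], [0.101, 0.995, -0.0], [-0.0, 0.0, -1.0]]
ft_force: [-0.8, -0.2, -0.1]
gripper_width: 0.0088
grasp_force: 40.0
```

Run:
```python
from h import *
s,c,im,P,T=keyin('w14'); R=s['tcp_rot']
o=R.T@(np.array([.6228,.0431,.1])-s['tool_pos']); print(o*1000)
hsv=cv2.cvtColor(im,cv2.COLOR_RGB2HSV); m=(hsv[...,0]>12)&(hsv[...,0]<28)&(hsv[...,1]>140)&(hsv[...,2]>90)
v,u=np.mgrid[:420,:560]; m&=(abs(u-274)<24)&(v>185)&(v<250)
uv=np.argwhere(m)[:,::-1].astype(float); q=tz(uv,o[2])*1000; print(m.sum(),q.min(0),q.max(0))
e=[]
for yy in np.unique(uv[:,1]):
    r=uv[uv[:,1]==yy,0]; w=tz([[r.min()-.5,yy],[r.max()+.5,yy]],o[2])*1000; e.append([w[0,0],w[0,1],w[1,1]])
e=np.array(e); p=np.r_[e[:,[0,1]],e[:,[0,2]]]; A=np.c_[2*p,np.ones(len(p))]; z=np.linalg.lstsq(A,(p**2).sum(1),rcond=None)[0]; print('circle',z[:2],np.sqrt(z[2]+z[0]**2+z[1]**2)); print(e[:14])
```

```text
20.0 [0.6227 0.0428 0.1353] force [-0.798  -0.1935 -0.0865] w 0.008844902528003525
yaw 174.1890638359878 1023 [-15.2042 -11.9992 -29.8348] [ 14.9236  11.9552 -12.006 ] z [-27.1465 -22.2864]
[-0.069   0.3376 35.2501]
439 [ -2.0676 -10.4735  35.2501] [10.924  10.8305 35.2501]
circle [-0.0515  0.1803] 11.015570591289494
[[ 10.924   -0.7496   1.7178]
 [ 10.284   -3.8368   4.1885]
 [  9.643   -5.0754   5.4273]
 [  9.001   -6.316    6.6682]
 [  8.3581  -6.9397   7.2922]
 [  7.7141  -7.5643   7.9171]
 [  7.0691  -8.19     8.543 ]
 [  6.4231  -8.8166   9.17  ]
 [  5.7762  -8.8234   9.1771]
 [  5.1281  -9.4516   9.8055]
 [  4.479  -10.0808   9.8131]
 [  3.829  -10.0886  10.4431]
 [  3.1781 -10.0964  11.0741]
 [  2.5258 -10.7277  11.0827]]
```

The circle fit of the plug gives an offset of under 0.2 mm, so I'll insert now.

Call:
carry_out:
  targets:
    - [[0, 0, 0.02, 0.3, 0], [0, 0, 0, 0.3, 0], [0, 0, 0, 0.2, 0], [0, 0, 0, 0, 0], [0, 0, 0, 0, 0]]
  force: 50

```text
time_s: 20.55
tool_pos: [0.6226, 0.043, 0.1269]
tcp_rot: [[-0.995, 0.101, -0.0], [0.101, 0.995, -0.0], [0.0, -0.0, -1.0]]
ft_force: [1.1, -0.6, -1.1]
gripper_width: 0.0088
grasp_force: 50.0
```

Call:
carry_out:
  targets:
    - [[0, 0, 0, 0.2, 0], [0, 0, 0, 0, 0], [0, 0, 0, 0, 0]]

```text
time_s: 20.85
tool_pos: [0.6226, 0.0429, 0.125]
tcp_rot: [[-0.995, 0.101, 0.0], [0.101, 0.995, -0.0], [-0.0, -0.0, -1.0]]
ft_force: [-0.4, -0.1, -0.5]
gripper_width: 0.0086
grasp_force: 50.0
```

Call:
carry_out:
  targets:
    - [[0, 0, 0, 0.2, 0], [0, 0, 0, 0, 0], [0, 0, 0, 0, 0]]

```text
time_s: 21.15
tool_pos: [0.6224, 0.0431, 0.123]
tcp_rot: [[-0.995, 0.101, -0.0], [0.101, 0.995, 0.0], [0.0, -0.0, -1.0]]
ft_force: [-0.9, 0.0, 1.1]
gripper_width: 0.0086
grasp_force: 50.0
```

Call:
carry_out:
  targets:
    - [[0, 0, 0, 0.2, 0], [0, 0, 0, 0, 0], [0, 0, 0, 0, 0]]

```text
time_s: 21.45
tool_pos: [0.6229, 0.0433, 0.1212]
tcp_rot: [[-0.995, 0.101, 0.001], [0.101, 0.995, 0.001], [-0.001, 0.001, -1.0]]
ft_force: [-0.1, 0.7, 1.3]
gripper_width: 0.0086
grasp_force: 50.0
```

Call:
carry_out:
  targets:
    - [[0, 0, 0, 0.2, 0], [0, 0, 0, 0, 0], [0, 0, 0, 0, 0]]

```text
time_s: 21.75
tool_pos: [0.6228, 0.0433, 0.1188]
tcp_rot: [[-0.995, 0.101, 0.001], [0.101, 0.995, 0.001], [-0.001, 0.001, -1.0]]
ft_force: [0.7, 0.9, 1.1]
gripper_width: 0.0087
grasp_force: 50.0
```

Call:
carry_out:
  targets:
    - [[0, 0, 0, 0.2, 0], [0, 0, 0, 0, 0], [0, 0, 0, 0, 0]]

```text
time_s: 22.05
tool_pos: [0.6227, 0.0428, 0.1166]
tcp_rot: [[-0.995, 0.101, 0.0], [0.101, 0.995, 0.0], [-0.0, 0.0, -1.0]]
ft_force: [2.9, 1.3, -1.2]
gripper_width: 0.0083
grasp_force: 50.0
```

Call:
carry_out:
  targets:
    - [[0, 0, 0, 0.2, 0], [0, 0, 0, 0, 0], [0, 0, 0, 0, 0]]

```text
time_s: 22.35
tool_pos: [0.6226, 0.0426, 0.1147]
tcp_rot: [[-0.995, 0.101, 0.0], [0.101, 0.995, -0.0], [-0.0, -0.0, -1.0]]
ft_force: [1.7, 0.8, -2.8]
gripper_width: 0.0086
grasp_force: 50.0
```

Call:
carry_out:
  targets:
    - [[0, 0, 0, 0.2, 0], [0, 0, 0, 0, 0], [0, 0, 0, 0, 0]]

```text
time_s: 22.65
tool_pos: [0.6226, 0.0428, 0.1129]
tcp_rot: [[-0.995, 0.101, -0.0], [0.101, 0.995, -0.0], [0.0, -0.0, -1.0]]
ft_force: [1.5, 0.4, -0.3]
gripper_width: 0.0087
grasp_force: 50.0
```

Call:
carry_out:
  targets:
    - [[0, 0, 0, 0.2, 0], [0, 0, 0, 0, 0], [0, 0, 0, 0, 0]]

```text
time_s: 22.95
tool_pos: [0.6226, 0.0429, 0.1114]
tcp_rot: [[-0.995, 0.101, 0.0], [0.101, 0.995, -0.0], [-0.0, -0.0, -1.0]]
ft_force: [0.0, -0.4, 2.8]
gripper_width: 0.0086
grasp_force: 50.0
```

Run:
```python
from h import *
keyin('w15')
```

```text
22.95 [0.6226 0.0429 0.1114] force [ 0.0079 -0.3967  2.7927] w 0.008641063305857911
yaw 174.189299777684 1021 [-15.1161 -11.9958 -29.8515] [ 14.8229  11.9461 -12.0043] z [-27.4406 -22.3197]
```

Call:
carry_out:
  targets:
    - [[0, 0, 0, 0.2, 0], [0, 0, 0, 0, 0], [0, 0, 0, 0, 0]]

```text
time_s: 23.3
tool_pos: [0.6227, 0.0432, 0.109]
tcp_rot: [[-0.995, 0.101, 0.0], [0.101, 0.995, 0.0], [-0.0, 0.0, -1.0]]
ft_force: [1.7, -0.3, 2.8]
gripper_width: 0.0087
grasp_force: 50.0
```

Call:
carry_out:
  targets:
    - [[0, 0, 0, 0.2, 0], [0, 0, 0, 0, 0], [0, 0, 0, 0, 0]]

```text
time_s: 23.6
tool_pos: [0.6226, 0.0432, 0.1067]
tcp_rot: [[-0.995, 0.101, 0.0], [0.101, 0.995, 0.001], [-0.0, 0.001, -1.0]]
ft_force: [1.7, 0.0, 0.0]
gripper_width: 0.0081
grasp_force: 50.0
```

Call:
carry_out:
  targets:
    - [[0, 0, 0, 0.2, 0], [0, 0, 0, 0, 0], [0, 0, 0, 0, 0]]

```text
time_s: 23.9
tool_pos: [0.6228, 0.0432, 0.1059]
tcp_rot: [[-0.995, 0.101, 0.001], [0.101, 0.995, -0.0], [-0.001, -0.0, -1.0]]
ft_force: [-0.6, 0.7, 7.5]
gripper_width: 0.0085
grasp_force: 50.0
```

Call:
carry_out:
  targets:
    - [[0, 0, 0, 0.1, 0], [0, 0, 0, 0.1, 0], [0, 0, 0, 0, 0], [0, 0, 0, 0, 0]]
  force: 60

```text
time_s: 24.3
tool_pos: [0.6229, 0.0432, 0.1057]
tcp_rot: [[-0.995, 0.101, 0.001], [0.101, 0.995, -0.001], [-0.001, -0.001, -1.0]]
ft_force: [-4.5, -0.6, 16.4]
gripper_width: 0.0085
grasp_force: 60.0
```

Run:
```python
from h import *
s,c,im,P,T=keyin('w16'); print(s['torque'],s['q'])
R=s['tcp_rot']; o=R.T@(np.array([.6228,.0431,.1])-s['tool_pos']); X=T-o
k=(abs(X[...,0])<.1)&(X[...,0]>.03)&(abs(X[...,1])<.035)&(abs(X[...,2])<.012); m=(abs(T[...,0])<.012)&(abs(T[...,1])<.003)&(T[...,2]<-.015)&(T[...,2]>-.032)
print('top z',np.median(T[k][:,2]),'key top z',np.median(T[m][:,2]),'height',np.median(T[k][:,2])-np.median(T[m][:,2]))
```

```text
24.3 [0.6229 0.0432 0.1057] force [-4.4599 -0.6354 16.436 ] w 0.008487769224918115
yaw 174.1812561784508 1032 [-14.6685 -11.9484 -29.7469] [ 15.1664  11.9692 -12.0062] z [-27.4946 -22.3425]
[-0.1535  0.887   0.0192] [ 22.9866  36.208  -44.2237  99.6664  29.7409  56.4344  51.5099]
top z 0.005137507344530126 key top z -0.023403291082978006 height 0.028540798427508132
```

Key top sits 28.5 mm above the organizer (29 when home), so the key is fully in. Now the clockwise turn.

Call:
carry_out:
  targets:
    - [[0, 0, 0, 0, 6], [0, 0, 0, 0, 6], [0, 0, 0, 0, 6], [0, 0, 0, 0, 6], [0, 0, 0, 0, 6]]

```text
time_s: 24.85
tool_pos: [0.6229, 0.0432, 0.1057]
tcp_rot: [[-0.809, 0.588, 0.001], [0.588, 0.809, -0.001], [-0.002, -0.0, -1.0]]
ft_force: [-4.0, -1.2, 15.6]
gripper_width: 0.0084
grasp_force: 60.0
```

Call:
carry_out:
  targets:
    - [[0, 0, 0, 0, 6], [0, 0, 0, 0, 6], [0, 0, 0, 0, 6], [0, 0, 0, 0, 0], [0, 0, 0, 0, 0]]

```text
time_s: 25.35
tool_pos: [0.6232, 0.0434, 0.1058]
tcp_rot: [[-0.591, 0.807, 0.002], [0.807, 0.591, -0.001], [-0.002, 0.001, -1.0]]
ft_force: [-3.6, -0.3, 15.3]
gripper_width: 0.0086
grasp_force: 60.0
```

Run:
```python
from h import *
s,c,im,P,T=keyin('w17'); print(s['torque'],s['q'])
```

```text
25.35 [0.6232 0.0434 0.1058] force [-3.6168 -0.2836 15.3344] w 0.008620325875076338
yaw 126.21046957680497 1028 [-14.6548 -11.9673 -29.9728] [ 14.9532  11.9447 -12.0074] z [-27.1773 -22.4387]
[-0.0456  0.6805  0.0727] [ 15.5597  32.8386 -32.7696 100.0944  21.5638  53.3322  10.113 ]
```

Call:
carry_out:
  targets:
    - [[0, 0, 0, 0, 6], [0, 0, 0, 0, 6], [0, 0, 0, 0, 6], [0, 0, 0, 0, 6], [0, 0, 0, 0, 6]]

```text
time_s: 25.9
tool_pos: [0.6232, 0.0435, 0.1058]
tcp_rot: [[-0.105, 0.995, 0.002], [0.995, 0.105, -0.0], [-0.001, 0.002, -1.0]]
ft_force: [-3.0, 0.2, 14.3]
gripper_width: 0.0085
grasp_force: 60.0
```

Call:
carry_out:
  targets:
    - [[0, 0, 0, 0, 6], [0, 0, 0, 0, 6], [0, 0, 0, 0, 3], [0, 0, 0, 0, 0], [0, 0, 0, 0, 0]]

```text
time_s: 26.4
tool_pos: [0.6231, 0.0437, 0.1058]
tcp_rot: [[0.152, 0.988, 0.002], [0.988, -0.152, -0.0], [0.0, 0.002, -1.0]]
ft_force: [-3.7, 0.1, 15.4]
gripper_width: 0.0086
grasp_force: 60.0
```

Run:
```python
from h import *
s,c,im,P,T=keyin('w18'); print(s['torque'],s['q'])
```

```text
26.4 [0.6231 0.0437 0.1058] force [-3.6896  0.0567 15.4249] w 0.008577355812252193
yaw 81.23671997039179 1023 [-14.6429 -11.9343 -29.4148] [ 14.845   11.999  -12.0167] z [-27.0655 -22.3594]
[0.0817 0.7725 0.1358] [  8.0226  30.6866 -21.9148 100.5591  14.1503  51.373  -28.7501]
```

Call:
carry_out:
  targets:
    - [[0, 0, 0, 0, 3], [0, 0, 0, 0, 2], [0, 0, 0, 0, 0], [0, 0, 0, 0, 0], [0, 0, 0, 0, 0]]

```text
time_s: 26.95
tool_pos: [0.6231, 0.0438, 0.1058]
tcp_rot: [[0.238, 0.971, 0.002], [0.971, -0.238, 0.0], [0.001, 0.002, -1.0]]
ft_force: [-3.6, 1.0, 14.5]
gripper_width: 0.0087
grasp_force: 60.0
```

Run:
```python
from h import *
s,c,im,P,T=keyin('w19'); print(s['torque'],s['q'])
```

```text
26.95 [0.6231 0.0438 0.1058] force [-3.5586  0.9677 14.5416] w 0.008729025883360561
yaw 76.23985628872416 1025 [-14.8751 -11.96   -29.8746] [ 14.9302  11.9645 -12.0114] z [-27.1271 -22.3225]
[0.0983 0.7477 0.0832] [  7.1746  30.5015 -20.7203 100.613   13.3374  51.2015 -33.0694]
```

Call:
carry_out:
  targets:
    - [[0, 0, 0, 0, 2], [0, 0, 0, 0, 0], [0, 0, 0, 0, 0]]

```text
time_s: 27.3
tool_pos: [0.6231, 0.0438, 0.1057]
tcp_rot: [[0.272, 0.962, 0.002], [0.962, -0.272, 0.0], [0.001, 0.002, -1.0]]
ft_force: [-2.9, 0.9, 17.0]
gripper_width: 0.0085
grasp_force: 60.0
```

Run:
```python
from h import *
a=[]
for i in range(5):
    optics.snapshot('wrist'); a.append(sensors.state()['torque'][2])
s,c,im,P,T=keyin('w20'); print(a,np.mean(a))
m=(abs(T[...,0])<.02)&(T[...,2]>-.030)&(T[...,2]<-.018)&(np.abs(T[...,1])<.009); q=T[m]
print(cv2.minAreaRect(np.float32(q[q[:,2]<-.0215][:,:2]*1000)))
```

```text
27.55 [0.623  0.0439 0.1058] force [-2.9758  0.1149 14.9703] w 0.008559581522661027
yaw 74.2367759399798 1023 [-14.8025 -11.97   -29.7484] [ 14.7841  11.9508 -12.0123] z [-27.1508 -22.3873]
[np.float64(0.13003794824124143), np.float64(0.098620959867659), np.float64(0.0770377445884356), np.float64(0.15371743845425173), np.float64(0.1445550394257414)] 0.12079382611546582
((0.2844381332397461, -2.103628158569336), (28.823850631713867, 17.526439666748047), 12.95792293548584)
```

Call:
carry_out:
  targets:
    - [[0, 0, 0, 0, 2], [0, 0, 0, 0, 0], [0, 0, 0, 0, 0]]

```text
time_s: 27.9
tool_pos: [0.623, 0.0439, 0.1057]
tcp_rot: [[0.305, 0.952, 0.002], [0.952, -0.305, 0.0], [0.001, 0.001, -1.0]]
ft_force: [-4.4, 0.1, 14.0]
gripper_width: 0.0084
grasp_force: 60.0
```

Run:
```python
from h import *
a=[]
for i in range(8):
    optics.snapshot('top'); a.append(sensors.state()['torque'][2])
s,c,im,P,T=keyin('w21'); print(np.mean(a),s['ft_force'])
cv2.imwrite('pics/w21c.png',cv2.resize(im[130:270,170:380,::-1],None,fx=3.5,fy=3.5,interpolation=cv2.INTER_CUBIC))
```

```text
28.3 [0.6231 0.0438 0.1058] force [-3.1346  0.6277 15.7559] w 0.008359876879756652
yaw 72.23829386890098 1025 [-15.1331 -11.9982 -29.5397] [ 15.0228  11.9939 -12.0208] z [-27.3169 -22.413 ]
0.11386422812444494 [-3.1346  0.6277 15.7559]
```

View pics/w21c.png

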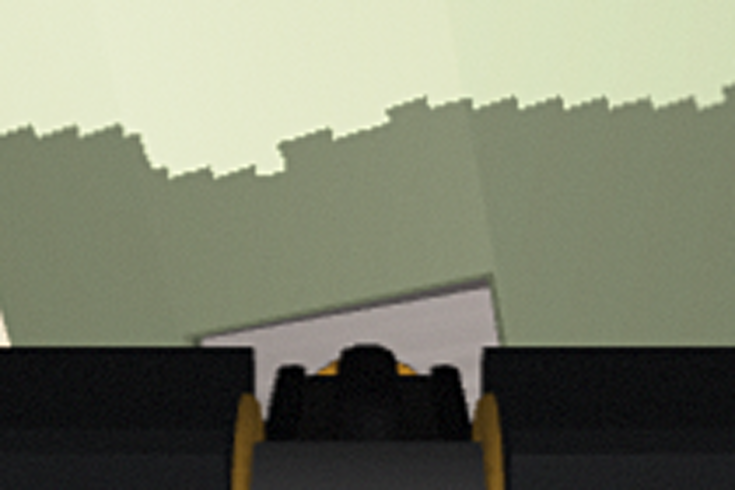

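The picture shows the insert still flush, its edge running from (195,340) to (490,285), and the key held in the fingers. The tool has turned 102°. After up to about 8° of play, that leaves the plug at a quarter turn or slightly past it, and the steady 0.11–0.12 N m matches the spring at that angle.

```bash
python3 -c "
from plant import workorder
print(workorder.hand_in())"
```

```text
the job is handed in; nothing more can be done
None
```

The job is handed in: the lock insert is pressed home and flush, and the key is fully in and held turned about a quarter turn clockwise in the gripper. The plug angle is inferred from the tool's 102° turn and the spring torque, not seen directly.

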